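# Rebuild the shaft stack of a bench rotator

## Task

Put the loose parts back on the rotator's upright shaft in this order: the slotted spacer, slot down and fully home over the shaft's cross bar, then the washer, then the bushing with its flange down, each lying flat on the one below. Feel for the bar by turning the spacer under light pressure, never forcing anything against the rotator, and lower each part all the way down the shaft rather than letting it drop. Leave the other things on the bench where they stand.

Things in the scene. Friction and masses are not known exactly. Their poses are not given: they have to be found in the camera images.
- rotator: Bench rotator, its carousel taken off: a white box 150 x 140 x 50 mm (x, y, z) standing on the bench, fixed. Origin at the centre of its underside, x and y along its sides, z up. In the middle of its top is a round dark boss, 36 mm across and 12 mm high; out of the boss stands the upright steel shaft.
- seat (a point): Centre of the boss's flat top, on the shaft's axis, 62 mm above the bench; axes as the rotator's. The shaft above it is 12 mm across and 66 mm tall, its last 5 mm tapering to 7 mm across.
- bar (a point): Point on the shaft's axis at the flat top of its cross bar, 6 mm above the seat; axes as the rotator's, NOT the bar's. The bar is square, 6 mm wide, 6 mm high, 34 mm long, level, on the boss, fixed through the shaft. It lies along the rotator's x axis give or take 0.7 rad of yaw, as the shaft last stopped: not measured, to be seen from above or felt. The gearbox holds the shaft from turning.
- spacer: Slotted spacer: upright aluminium tube 30 mm tall, 36 mm outside, 14.5 mm bore, two opposite lugs along its x axis (9 mm wide, out to 24.5 mm from the axis, 8 to 22 mm above the underside). Origin: centre of the underside, z up. About 90 g; can be gripped across its y axis (36 mm). Home, its underside is on the seat.
- slot (a point): Roof of the spacer's slot, on its axis 8 mm above its underside; axes as the spacer's. The slot, 9 mm wide, 8 mm deep, square-edged, runs right across the foot along the spacer's x axis, below the lugs, and straddles the cross bar: it goes over within about 0.08 rad, either way round. Off the slot the spacer rests on the bar, 6 mm too high.
- washer: Plain thick steel washer lying flat: 44 mm outside, 14.5 mm bore, 6 mm thick, about 60 g. Origin: centre of the underside, z up. Home, it lies flat on the spacer, its underside 30 mm above the seat.
- bushing: Flanged brass bushing standing flange down: flange 34 mm across and 5 mm thick, above it a barrel 24 mm across and 20 mm tall, 14.5 mm bore right through, about 80 g. Origin: centre of the underside, z up. Home, its flange lies on the washer, underside 36 mm above the seat.
- vial_a: Bystander: clear plastic vial with a black cap, 22 mm across, 48 mm tall. Origin: centre of its underside (as built).
- vial_b: Bystander: the same kind of vial, 22 mm across, 48 mm tall. Origin: centre of its underside (as built).
- jar: Bystander: glass jar with a metal lid, 72 mm across, 85 mm tall. Origin: centre of its underside (as built).
- amber_bottle: Bystander: small amber bottle, 40 mm across, 75 mm tall. Origin: centre of its underside (as built).
- screwdriver: Bystander: screwdriver lying flat, 150 mm long, 26 mm thick handle. Origin: centre of its underside (as built).
- dish: Bystander: low round covered glass dish, 62 mm across, 15 mm tall. Origin: centre of its underside (as built).
- stopper: Bystander: dark tapered rubber stopper, 28 mm across, 26 mm tall. Origin: centre of its underside (as built).

How it is judged:
On the way, in this order (a step that is already met when the one before it is completed fails the run):
1. the spacer is fully home over the cross bar, its underside on the seat (horizontal distance between spacer and seat below 0.003 m and z of spacer in the frame of seat between -0.003 and 0.0028 m and angle between spacer's own z axis and vertical below 0.08 rad), for 0.2 s.
2. the washer lies flat on the spacer, which is still home (all of step 1 and horizontal distance between washer and seat below 0.003 m and z of washer in the frame of seat between 0.027 and 0.033 m and angle between washer's own z axis and vertical below 0.08 rad), for 0.2 s.
3. the bushing is on the washer, flange down, all three home (all of step 2 and horizontal distance between bushing and seat below 0.003 m and z of bushing in the frame of seat between 0.033 and 0.039 m and angle between bushing's own z axis and vertical below 0.08 rad), for 0.2 s.
At the end, for the whole second after the job is handed in: All three parts are on the shaft, upright within 0.08 rad, within 3 mm of its axis and at rest (under 20 mm/s): the spacer's underside less than 2.8 mm above the seat, the washer's 30 mm above it and the bushing's 36 mm above it (each within 3 mm), with everything released (all of step 3 and linear speed of each of spacer, washer, bushing below 0.02 m/s); the robot touches nothing.
It fails at once if more than 50 N between the rotator or its shaft and anything else (forced) (contact force between rotator and anything else above 50 N).
It fails at once if a part drops down the shaft faster than 0.45 m/s (a free fall of some 10 mm) ((horizontal distance between spacer and seat below 0.005 m and z of spacer in the frame of seat below 0.064 m and linear speed of spacer above 0.45 m/s) or (horizontal distance between washer and seat below 0.005 m and z of washer in the frame of seat below 0.064 m and linear speed of washer above 0.45 m/s) or (horizontal distance between bushing and seat below 0.005 m and z of bushing in the frame of seat below 0.064 m and linear speed of bushing above 0.45 m/s)).
It fails at once if a bystander is shoved more than 30 mm or knocked over (distance of any of vial_a, vial_b, jar, amber_bottle, screwdriver, dish, stopper from where it was at the start of the episode above 0.03 m or angle between any of vial_a, vial_b, jar, amber_bottle, dish, stopper's own z axis and vertical above 0.5 rad).
It also fails if it takes over 72 s, if anything falls off the work surface, if the arm or the gripper's body presses on something with over 40 N, if the wrist force passes 120 N, or if a joint passes its speed limit or range.

## Robot

A 6-joint arm with a two-finger parallel gripper is mounted at the origin on the work surface. World frame = base frame: x ahead of the robot, y to its left, z up, the work surface at z = 0. Lengths are in m, angles in rad, forces in N, time in s.
With the tool pointing down it reaches from about 0.2 to 0.875 m from the base axis. Payload 3.4 kg.
Tool frame: the origin (TCP) lies between the finger pads; the fingertips stand 25 mm ahead of it and the grasp point (between the pads) lies 6 mm ahead of it (r.nose_length is the z of the fingertips in the tool frame, in m); z points along the fingers, x is the direction in which the jaws open and shut, and the axes are right-handed (so a half turn about z gives the same grasp; the last joint's range is limited). The gripper opens to 94 mm and grips with 3 to 60 N. Pads are 16 mm wide; open, the fingers measure 119 mm over their backs; the gripper's body (75 mm by 177 mm) begins 78 mm behind the grasp point.
Start: joints at [-1.234, 0.276, 1.505, -0, 1.361, -0.121], TCP at [0.254, -0.516, 0.23] pointing down, gripper open.
Joint ranges: [-2.89, 2.89], [-0.75, 2.08], [0.22, 2.7], [-1.18, 4.32], [0.11, 2.71], [-2.7, 2.7]. Speed limits (rad/s): [2.57, 2.57, 3.14, 3.14, 3.14, 3.14].

## Interface

Orientations are given as a unit quaternion [w, x, y, z].
In Python, from plant import r, gripper_to, inverse_kinematics, vision, models, telemetry gives the robot as it stands. Calls block until the motion is done:
- r.move_to(position, orientation): joint-space move of the TCP to a pose.
- r.move_l(position, rot=None, vel=0.15, guard=None): straight line of the TCP; rot=None keeps the orientation; vel is the mean speed in m/s. With guard (N) it stops when the force on the tool has changed by that much, and returns True; else False.
- r.movej(angles): joint-space move.
- gripper_to(opening, f_grip=None): finger opening in m; f_grip is the grip in N (None keeps the last); returns when the fingers have stopped.
- r.hold(seconds).
- inverse_kinematics(position, orientation): joint angles nearest the present ones, or None.
- vision.snapshot(name): name is "side" or "top"; returns the picture (384x512x3 uint8, red, green, blue); there is no depth.
- vision.get_calibration(name): a dict with "fx", "fy", "cx", "cy" (pixels), "D" ([k1, k2, p1, p2, k3] as OpenCV has them; the pictures are not rectified), "position" and "orientation" of the camera in the world. Camera axes: x right, y down, z forward; pixel columns grow to the right and rows downward; lengths in m; the calibration is good to about 2 mm. A picture is of the moment at which its call begins. get_calibration takes no time and is no camera call.
A pose or a line that the arm cannot do raises r.PlanningError and nothing moves.
- r.sign_off(): hands the job in, once; it reports no verdict.
Trained networks look in the newest picture that a camera, given by its name, has taken for a name from the list of things; names that differ only in an ending like _2 or _b are one class to them, and where a whole thing is asked for, a point or a joint stands for the part that bears it (a point fixed in the world has none). Each returns a list of dicts, best first, with "score" (0 to 1); they miss things now and then, are a little off and sometimes report something else, mostly with a low value. They report only what shows in the picture. A call takes as long as a camera call.
- models.boxes_of(thing, camera): "at" ([x, y, z] in m, in world coordinates, good to about 4 mm: the middle of the surface that is visible of it).
- models.regions_of(thing, camera): "pixels" (384x512 bool, what is visible of it).
- models.mark_of(thing, camera): "at" ([x, y, z] in m, in world coordinates, good to about 4 mm: a listed point, or the origin of a listed thing).
Readings, each from a call of its own:
- telemetry.current_t(): time.
- telemetry.current_joints(): joint angles.
- telemetry.current_dq(): joint speeds.
- telemetry.current_joint_efforts(): joint torques, N m.
- telemetry.current_ee_pos(): TCP position.
- telemetry.current_tool_rot(): TCP orientation.
- telemetry.current_wrist_force(): force on the tool from outside, world axes, zero at the start.
- telemetry.current_torque(): the same for the moment, N m.
- telemetry.current_opening(): finger opening in m.
Only numpy, scipy, OpenCV 4.12 (cv2) and the standard library are available. Lean on these libraries where they do the work, as an engineer would, in place of code of your own. Each camera call takes 0.05 s, during which the arm holds its last target.

## Working session

There is one attempt and no reset: what is moved stays moved. The work goes in short steps, each a Python script; the robot and the scene stay as the last script left them, time stands still between calls to the robot, and variables do not carry over. Pictures are saved under pics/ and viewed, and the job is handed in when it is done.

```bash
ls; mkdir -p pics
python3 - <<'E'
from plant import r, gripper_to, inverse_kinematics, vision, models, telemetry
import cv2
for n in ("side","top"):
    im=vision.snapshot(n); cv2.imwrite(f"pics/{n}0.png",cv2.cvtColor(im,cv2.COLOR_RGB2BGR))
    print(n,vision.get_calibration(n))
    for t in ["rotator","bar","seat","spacer","slot","washer","bushing"]:
        print(t,[(x["at"],x["score"]) for x in models.mark_of(t,n)[:2]])
print(telemetry.current_t(),r.nose_length, telemetry.current_tool_rot())
E
```

```text
pics
side {'fx': 453.8747886915176, 'fy': 453.8747886915176, 'cx': 249.21689984681282, 'cy': 191.34543826662565, 'D': array([0.02866646, 0.        , 0.        , 0.        , 0.        ]), 'position': array([0.0969385 , 0.63140752, 0.56748182]), 'orientation': array([ 0.13938273, -0.25825288,  0.83590167, -0.46383865])}
rotator [([0.6024, 0.2301, 0.0003], 0.67)]
bar [([0.6045, 0.2285, 0.0664], 0.57)]
seat [([0.6067, 0.2312, 0.0634], 0.73)]
spacer [([0.443, -0.2572, 0.005], 0.68)]
slot [([0.4404, -0.2556, 0.0056], 0.63)]
washer [([0.5973, -0.1551, -0.0034], 0.59), ([0.602, 0.2275, 0.0661], 0.56)]
bushing [([0.4798, -0.0664, -0.0008], 0.69)]
top {'fx': 368.2938090311564, 'fy': 368.2938090311564, 'cx': 257.0241426950446, 'cy': 189.36407548334975, 'D': array([0.03074569, 0.        , 0.        , 0.        , 0.        ]), 'position': array([ 0.45958473, -0.02051819,  0.86943831]), 'orientation': array([-0.03709981,  0.70604446, -0.70541378,  0.05016197])}
rotator [([0.6085, 0.2288, 0.0013], 0.91)]
bar [([0.6085, 0.2271, 0.0708], 0.73), ([0.367, 0.0205, 0.002], 0.49)]
seat [([0.6028, 0.2267, 0.06], 0.81)]
spacer [([0.6044, 0.227, 0.0011], 0.66), ([0.4449, -0.2631, 0.0055], 0.58)]
slot [([0.4456, -0.2563, 0.0081], 0.51)]
washer [([0.5969, -0.1536, 0.0041], 0.55)]
bushing [([0.4782, -0.0686, -0.0047], 0.47)]
0.8 0.025 [ 4.60864496e-05  8.49103422e-01 -5.28226633e-01  2.88131921e-05]
```

View pics/side0.png

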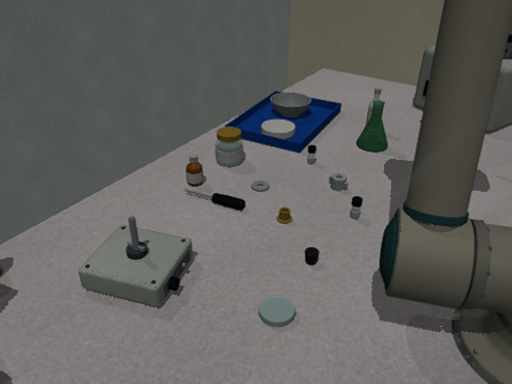

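View pics/top0.png

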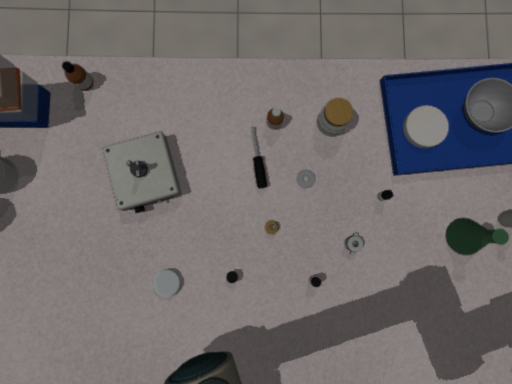

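Run:
```python
import cv2,numpy as np
t=cv2.imread('pics/top0.png');s=cv2.imread('pics/side0.png')
# crops guessed from marks later
from plant import vision
def proj(n,p):
    c=vision.get_calibration(n); w,x,y,z=c['orientation']
    from scipy.spatial.transform import Rotation as R
    Rm=R.from_quat([x,y,z,w]).as_matrix()
    pc=Rm.T@(np.array(p)-c['position'])
    K=np.array([[c['fx'],0,c['cx']],[0,c['fy'],c['cy']],[0,0,1]])
    return cv2.projectPoints(pc.reshape(1,3),np.zeros(3),np.zeros(3),K,c['D'])[0].ravel()
P={'seat':[.605,.228,.065],'spacer':[.444,-.258,.02],'washer':[.597,-.154,.003],'bush':[.479,-.067,.01]}
for n,im in(('top',t),('side',s)):
    tiles=[]
    for k,p in P.items():
        u,v=proj(n,p).astype(int); print(n,k,u,v)
        a=im[max(v-32,0):v+32,max(u-40,0):u+40]
        tiles.append(cv2.resize(a,(400,300),interpolation=cv2.INTER_CUBIC))
    cv2.imwrite(f'pics/crop_{n}.png',np.vstack([np.hstack(tiles[:2]),np.hstack(tiles[2:])]))
```

```text
top seat 137 168
top spacer 353 242
top washer 306 177
top bush 270 226
side seat 135 246
side spacer 336 179
side washer 258 184
side bush 282 215
```

View pics/crop_top.png

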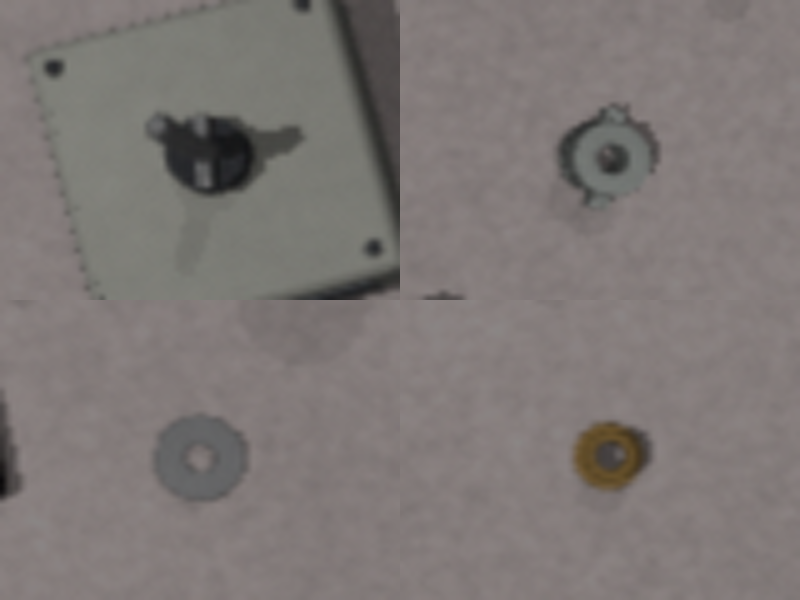

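View pics/crop_side.png

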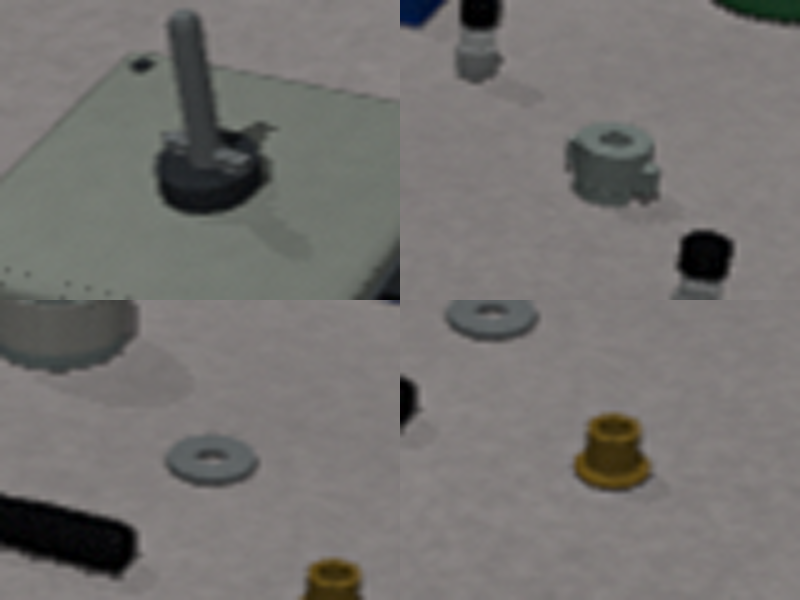

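```bash
cat > h.py <<'E'
import cv2,numpy as np
from scipy.spatial.transform import Rotation as R
from plant import r, gripper_to, inverse_kinematics, vision, models, telemetry
CAL={n:vision.get_calibration(n) for n in("top","side")}
def proj(n,P):
    c=CAL[n]; w,x,y,z=c['orientation']
    Rm=R.from_quat([x,y,z,w]).as_matrix()
    pc=(np.atleast_2d(P)-c['position'])@Rm
    K=np.array([[c['fx'],0,c['cx']],[0,c['fy'],c['cy']],[0,0,1]])
    return cv2.projectPoints(pc.reshape(-1,1,3),np.zeros(3),np.zeros(3),K,c['D'])[0].reshape(-1,2)
def ray(n,uv):
    c=CAL[n]; w,x,y,z=c['orientation']
    K=np.array([[c['fx'],0,c['cx']],[0,c['fy'],c['cy']],[0,0,1]])
    p=cv2.undistortPoints(np.array(uv,float).reshape(1,1,2),K,c['D']).ravel()
    d=R.from_quat([x,y,z,w]).apply([p[0],p[1],1]); return c['position'],d/np.linalg.norm(d)
def onplane(n,uv,z):
    o,d=ray(n,uv); return o+d*(z-o[2])/d[2]
def tri(uvt,uvs):
    A=np.zeros((3,3));b=np.zeros(3);L=[]
    for n,uv in(("top",uvt),("side",uvs)):
        o,d=ray(n,uv);M=np.eye(3)-np.outer(d,d);A+=M;b+=M@o;L.append((o,d))
    p=np.linalg.solve(A,b); return p,[np.linalg.norm((np.eye(3)-np.outer(d,d))@(p-o)) for o,d in L]
def circ(p,rad,z,n=48):
    a=np.linspace(0,2*np.pi,n,endpoint=False)
    return np.c_[p[0]+rad*np.cos(a),p[1]+rad*np.sin(a),np.full(n,z)]
def crop(im,u,v,w=40,h=32,s=10):
    u,v=int(u),int(v); return cv2.resize(im[v-h:v+h,u-w:u+w],None,fx=s,fy=s,interpolation=cv2.INTER_CUBIC),(u-w,v-h)
def overlay(n,im,center,curves,w=40,h=32,s=10):
    """im BGR; curves list of (pts3d,color,closed)"""
    c,(u0,v0)=crop(im,*center,w,h,s)
    for P,col,cl in curves:
        q=((proj(n,P)-[u0,v0]+.5)*s-.5).round().astype(np.int32)
        cv2.polylines(c,[q.reshape(-1,1,2)],cl,col,1)
    return c
E
python3 - <<'E'
from h import *
for n in("top","side"):
    vision.snapshot(n)
    for t in ["rotator","spacer","washer","bushing"]:
        for x in models.regions_of(t,n)[:2]:
            m=x["pixels"]; v,u=np.nonzero(m); print(n,t,x["score"],m.sum(),u.mean().round(1),v.mean().round(1),u.min(),u.max(),v.min(),v.max())
            if x is not None: np.save(f"m_{n}_{t}_{int(u.mean())}.npy",m)
t=[cv2.imread(f'pics/{n}0.png') for n in("top","side")]
c,_=crop(t[0],137,168,30,30,13);d,_=crop(t[1],135,236,30,30,13)
a=np.hstack([c,d]);cv2.imwrite('pics/z1.png',cv2.resize(a,(780,390*1)) if a.shape[1]>800 else a)
c,_=crop(t[0],137,168,20,20,15);cv2.imwrite('pics/z2.png',c)
E
```

```text
top rotator 0.6 4512 141.2 171.8 103 180 132 213
top spacer 0.78 271 353.4 243.0 345 362 232 254
top spacer 0.58 127 383.9 195.1 377 391 190 200
top washer 0.51 214 305.6 178.3 297 314 170 187
side rotator 0.84 6402 137.2 264.3 79 192 216 306
side spacer 0.5 226 338.2 181.7 330 346 174 190
side washer 0.52 102 260.6 186.0 253 268 182 190
side bushing 0.67 185 284.1 216.1 277 291 208 223
```

```bash
ls *.npy
```

```text
m_side_bushing_284.npy
m_side_rotator_137.npy
m_side_spacer_338.npy
m_side_washer_260.npy
m_top_rotator_141.npy
m_top_spacer_353.npy
m_top_spacer_383.npy
m_top_washer_305.npy
```

View pics/z1.png

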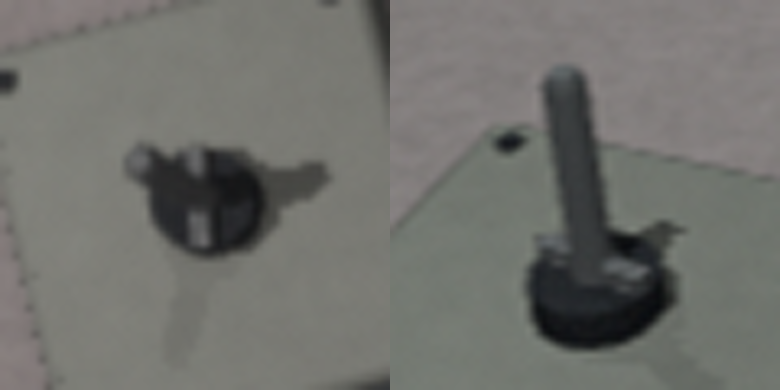

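View pics/z2.png

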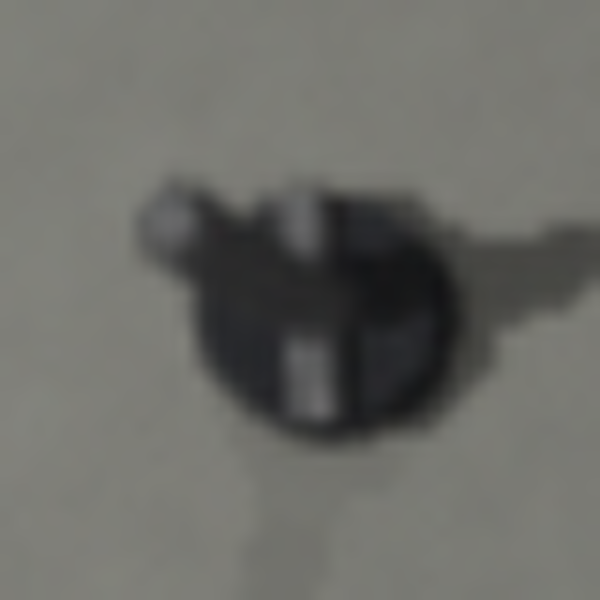

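```bash
cat > fit.py <<'E'
from h import *
t={n:cv2.imread(f'pics/{n}0.png') for n in("top","side")}
def go(sh,sp,wa,bu,name,baryaw=0,spyaw=0):
    """each (x,y) world"""
    B=(0,0,255);G=(0,255,0);Y=(0,255,255)
    def bar(p):
        d=np.array([np.cos(baryaw),np.sin(baryaw)])*.017;e=np.array([-np.sin(baryaw),np.cos(baryaw)])*.003
        return np.array([[*(p+s*d+q*e),.068] for s,q in((1,1),(1,-1),(-1,-1),(-1,1))])
    def lug(p):
        d=np.array([np.cos(spyaw),np.sin(spyaw)])*.0245;e=np.array([-np.sin(spyaw),np.cos(spyaw)])*.0045
        return np.array([[*(p+s*d+q*e),.022] for s,q in((1,1),(1,-1),(-1,-1),(-1,1))])
    for n in("top","side"):
        T=[]
        p=np.array(sh)
        T.append(overlay(n,t[n],proj(n,[*p,.09])[0],[(circ(p,.018,.062),B,1),(circ(p,.018,.05),B,1),(circ(p,.0035,.128),G,1),(circ(p,.006,.123),G,1),(bar(p),Y,1)],20,15,20))
        p=np.array(sp);T.append(overlay(n,t[n],proj(n,[*p,.015])[0],[(circ(p,.018,.03),B,1),(circ(p,.018,0),G,1),(circ(p,.00725,.03),B,1),(lug(p),Y,1)],20,15,20))
        p=np.array(wa);T.append(overlay(n,t[n],proj(n,[*p,.003])[0],[(circ(p,.022,.006),B,1),(circ(p,.022,0),G,1),(circ(p,.00725,.006),B,1)],20,15,20))
        p=np.array(bu);T.append(overlay(n,t[n],proj(n,[*p,.012])[0],[(circ(p,.017,.005),B,1),(circ(p,.017,0),G,1),(circ(p,.012,.025),B,1)],20,15,20))
        T=[cv2.resize(x,(400,300)) for x in T]
        cv2.imwrite(f'pics/{name}_{n}.png',np.vstack([np.hstack(T[:2]),np.hstack(T[2:])]))
E
python3 - <<'E'
from fit import *
p,e=tri((128,162.2),(118,211.5));print('tip',p,e)
a=onplane("top",(117+305/15-.5,148+215/15-.5),.068);b=onplane("top",(117+313/15-.5,148+380/15-.5),.068)
print('barpts',a,b,np.arctan2(*(a-b)[[1,0]]))
# spacer lug tips in top crop (u0=313,v0=210; scale 5,4.69)
a=onplane("top",(313+616/5-80-.5,210+113/4.69-.5),.022);b=onplane("top",(313+(598-400)/5-.5,210+200/4.69-.5),.022)
a=onplane("top",(313+216/5-.5,210+113/4.69-.5),.022)
y=np.arctan2(*(a-b)[[1,0]]);print('lugs',a,b,y)
go(p[:2],(.444,-.258),(.597,-.154),(.479,-.067),'f1',0,y)
E
```

```text
tip [0.61366473 0.232454   0.13519795] [np.float64(0.01074314651299897), np.float64(0.010743146512999008)]
barpts [0.61936582 0.22820233 0.068     ] [0.5949368  0.22611249 0.068     ] 0.08533932833310948
lugs [ 0.46317244 -0.26222793  0.022     ] [ 0.42129698 -0.25253456  0.022     ] -0.2274744815473535
```

View pics/f1_top.png

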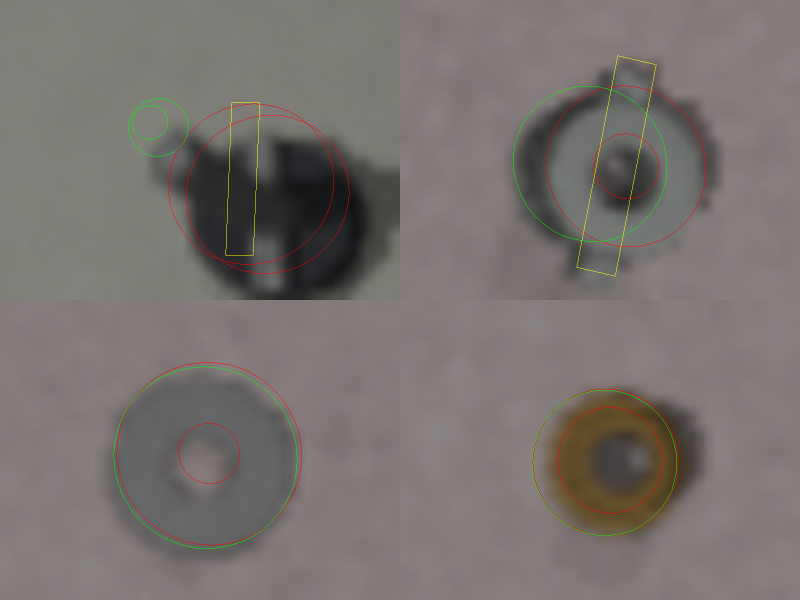

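View pics/f1_side.png

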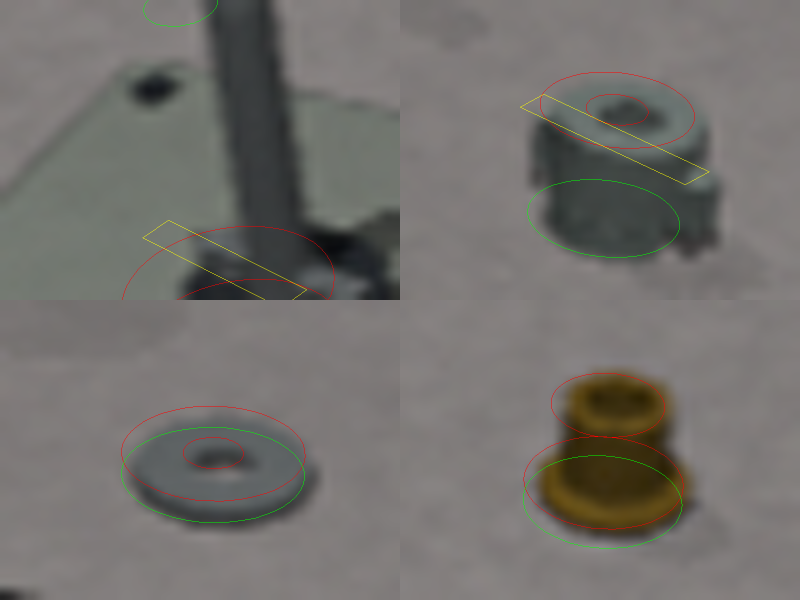

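Run:
```python
from fit import *
p,e=tri((128,162.2),(131.4,217.5));print('tip',p,e)
O={}
for k,q in {'sp':[.444,-.258,.015],'wa':[.597,-.154,.003],'bu':[.479,-.067,.012]}.items():
    for n in CAL: u,v=proj(n,q)[0].astype(int);O[k,n]=np.array([u-20,v-15])
def px(k,n,x,y): return O[k,n]+np.array([x,y])/10-.05*9
# top-face centres (bore top) in both
print('sp top',tri(px('sp','top',629,170),px('sp','side',630,112)))
print('wa top',tri(px('wa','top',203,464),px('wa','side',222,458)) if 0 else tri(px('wa','top',203,464-300+0),px('wa','side',222,158)))
print('bu top',tri(px('bu','top',619-400,461-300),px('bu','side',620-400,398-300)))
print('sp top',tri(px('sp','top',629-400,170),px('sp','side',630-400,112)))
```

```text
tip [0.60614238 0.22715233 0.12636208] [np.float64(0.0009097516644479176), np.float64(0.0009097516644477966)]
sp top (array([ 0.41388397, -0.38120025, -0.01997   ]), [np.float64(0.030607352532886642), np.float64(0.03060735253288671)])
wa top (array([ 0.59401241, -0.15273662,  0.00611132]), [np.float64(0.00036078140084808727), np.float64(0.00036078140084802156)])
bu top (array([ 0.47810437, -0.06936043,  0.02572422]), [np.float64(0.0006672176657688756), np.float64(0.0006672176657689544)])
sp top (array([ 0.44216809, -0.25935651,  0.02915839]), [np.float64(0.0009624342244973702), np.float64(0.0009624342244972655)])
```

Run:
```python
from fit import *
go((.6055,.2265),(.4422,-.2594),(.594,-.1527),(.4781,-.0694),'f2',.085,-.227)
```

```text
(no output)
```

View pics/f2_top.png

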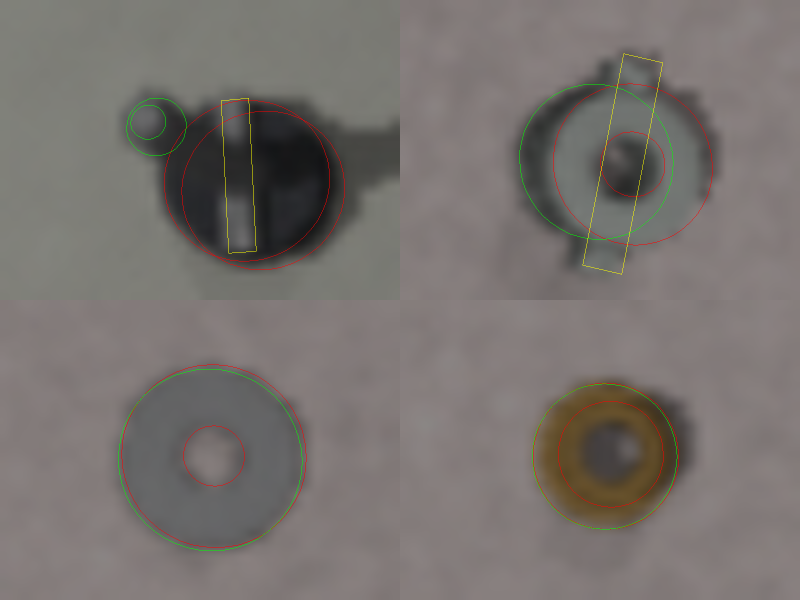

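View pics/f2_side.png

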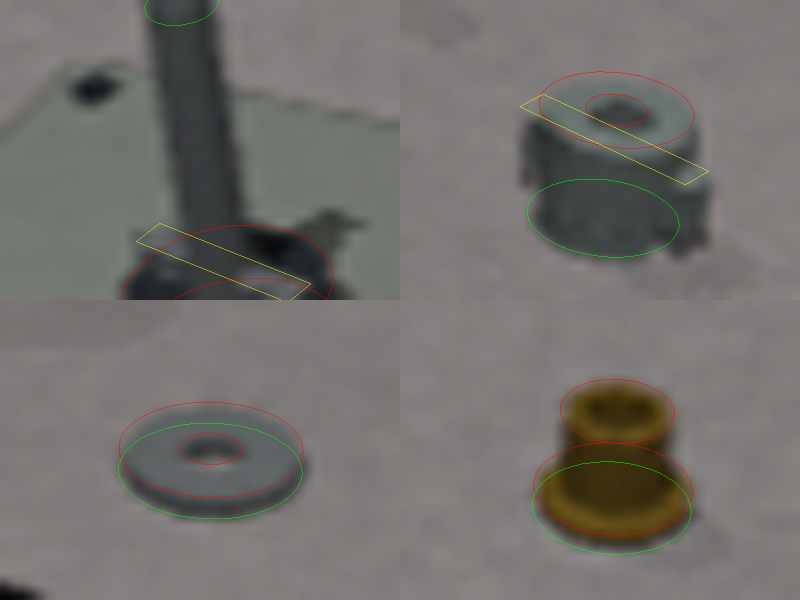

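```bash
cat >> h.py <<'E'
def Q(a): return [0.0,float(np.cos(a/2)),float(np.sin(a/2)),0.0]
def save(name):
    for n in("top","side"): cv2.imwrite(f"pics/{name}_{n}.png",cv2.cvtColor(vision.snapshot(n),cv2.COLOR_RGB2BGR))
def st(tag=''):
    print(tag,'t',round(telemetry.current_t(),2),'p',np.round(telemetry.current_ee_pos(),4),'F',np.round(telemetry.current_wrist_force(),2),'M',np.round(telemetry.current_torque(),3),'op',round(float(telemetry.current_opening()),4),flush=True)
E
python3 - <<'E'
from h import *
st()
q=Q(-1.798)
print(inverse_kinematics([.4422,-.2594,.13],q),inverse_kinematics([.6055,.2265,.17],Q(-1.486)))
r.move_to([.4422,-.2594,.12],q); st('above')
gripper_to(.060,20); st('open')
r.move_l([.4422,-.2594,.029],vel=.12); st('down')
gripper_to(.0,20); st('grip')
r.move_l([.4422,-.2594,.16],vel=.2); st('up')
E
```

```text
t 1.3 p [ 0.2541 -0.5158  0.2305] F [-0.36 -0.05 -0.26] M [ 0.037 -0.06   0.035] op 0.0941
[-6.66304473e-01  2.62570436e-01  1.79272636e+00 -4.44089210e-16
  1.08629586e+00  1.13169553e+00] [ 2.50397628e-01  4.18379512e-01  1.43869187e+00 -4.44089210e-16
  1.28452127e+00  1.73639763e+00]
above t 2.58 p [ 0.4425 -0.2602  0.1204] F [1.29 0.36 0.05] M [ 0.03  -0.023 -0.034] op 0.0942
open t 3.27 p [ 0.4422 -0.2594  0.12  ] F [-0.1  -1.02  0.09] M [0.038 0.03  0.05 ] op 0.06
down t 4.18 p [ 0.4427 -0.2598  0.0295] F [0.14 0.35 0.66] M [0.045 0.025 0.075] op 0.0604
grip t 4.7 p [ 0.4424 -0.2595  0.0294] F [-0.4   0.06  2.99] M [ 0.149 -0.006  0.037] op 0.0347
up t 5.51 p [ 0.4414 -0.2588  0.1589] F [-0.1  -0.08 -1.31] M [0.058 0.049 0.002] op 0.0344
```

Run:
```python
from h import *
r.move_to([.6055,.2265,.185],Q(-1.486)); r.hold(.2); st('above')
save('h1')
p=telemetry.current_ee_pos()
t={n:cv2.imread(f'pics/h1_{n}.png') for n in CAL}
B=(0,0,255);G=(0,255,0);Y=(0,255,255)
c=p[:2];zu=p[2]-.029
T=[overlay(n,t[n],proj(n,[*c,.15])[0],[(circ(c,.018,zu),B,1),(circ(c,.018,zu+.03),G,1),(circ((.6055,.2265),.0035,.128),Y,1)],25,37,8) for n in CAL]
cv2.imwrite('pics/h1o.png',np.hstack(T))
print([x.shape for x in T])
```

```text
above t 7.57 p [0.6057 0.2255 0.1851] F [ 0.25 -0.04 -0.96] M [-0.017 -0.011 -0.019] op 0.0346
[(592, 400, 3), (592, 400, 3)]
```

View pics/h1o.png

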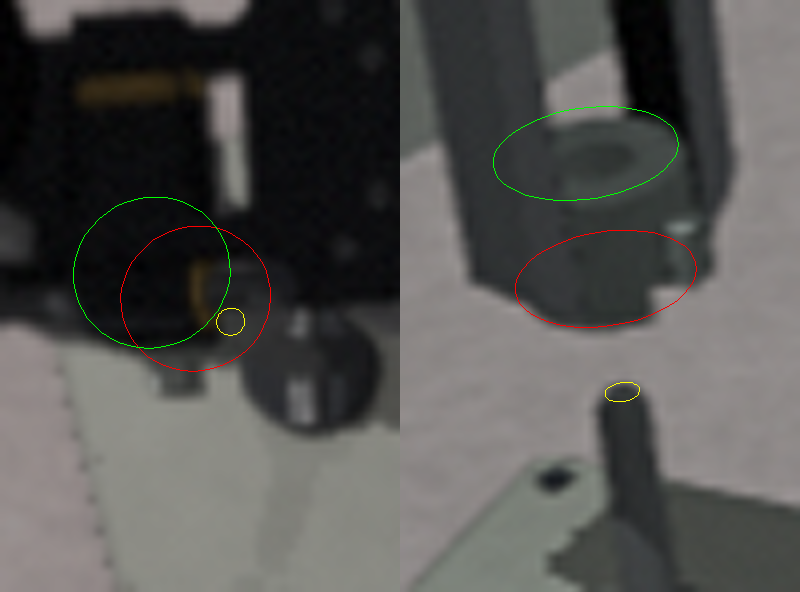

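View pics/h1_side.png

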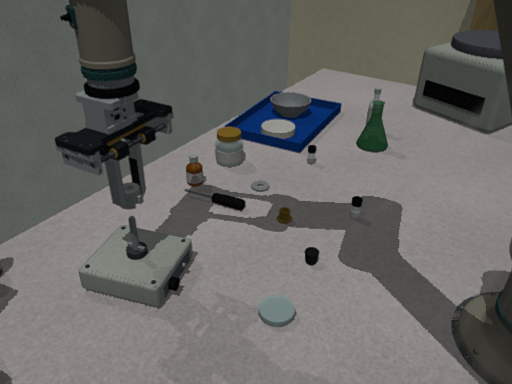

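```bash
cat > ov.py <<'E'
from h import *
def boxpts(c,yaw,hx,hy,z):
    d=np.array([np.cos(yaw),np.sin(yaw)])*hx;e=np.array([-np.sin(yaw),np.cos(yaw)])*hy
    return np.array([[*(np.array(c)+s*d+q*e),z] for s,q in((1,1),(1,-1),(-1,-1),(-1,1))])
B=(0,0,255);G=(0,255,0);Y=(0,255,255);C=(255,255,0)
def spc(c,zu,yaw):
    return [(circ(c,.018,zu),B,1),(circ(c,.018,zu+.03),G,1),(circ(c,.00725,zu+.03),G,1),(boxpts(c,yaw,.0245,.0045,zu+.022),C,1),(boxpts(c,yaw,.0245,.0045,zu+.008),C,1)]
E
python3 - <<'E'
from ov import *
t={n:cv2.imread(f'pics/h1_{n}.png') for n in CAL}
print([np.round(telemetry.current_ee_pos(),4) for _ in range(4)])
for i,c in enumerate([np.array([.6055,.2265])]):
    zu=.185-.029
    T=[overlay(n,t[n],proj(n,[*c,.15])[0],spc(c,zu,.085)+[(circ((.6055,.2265),.0035,.128),Y,1)],20,30,20) for n in CAL]
    cv2.imwrite('pics/h1p.png',cv2.resize(np.hstack(T),(800,600)))
    d=1e-3
    for n in CAL: print(n,[(proj(n,[c[0]+a,c[1]+b,.16+e])-proj(n,[*c,.16]))[0].round(2) for a,b,e in((d,0,0),(0,d,0),(0,0,d))])
E
```

```text
[array([0.6057, 0.2258, 0.1851]), array([0.6057, 0.2258, 0.1851]), array([0.6057, 0.2258, 0.1851]), array([0.6057, 0.2258, 0.1851])]
top [array([ 0.02, -0.51]), array([-0.52, -0.  ]), array([-0.18, -0.11])]
side [array([-0.43, -0.19]), array([-0.46,  0.28]), array([-0.08, -0.51])]
```

View pics/h1p.png

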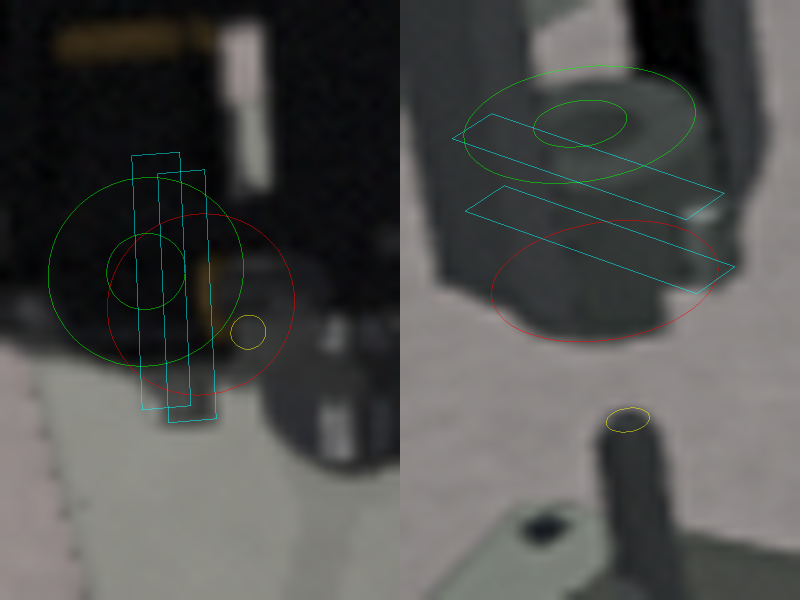

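Run:
```python
from ov import *
t={n:cv2.imread(f'pics/h1_{n}.png') for n in CAL}
c=np.array([.6055,.2265]);zu=.156
o=[]
for n in CAL:
    u,v=proj(n,[*c,.165])[0]
    a,_=crop(t[n],u,v,20,20,20); a=np.clip(((a/255.)**.5)*255*1.1,0,255).astype(np.uint8)
    b=a.copy()
    q=[((proj(n,P)-[int(u)-20,int(v)-20]+.5)*20-.5).round().astype(np.int32) for P,_,_ in spc(c,zu,.085)]
    for k in q: cv2.polylines(b,[k.reshape(-1,1,2)],True,(0,0,255),1)
    o.append(np.vstack([a,b]))
    cv2.imwrite(f'pics/h1q_{n}.png',cv2.resize(np.hstack([a,b]),(800,400)))
```

```text
(no output)
```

View pics/h1q_side.png

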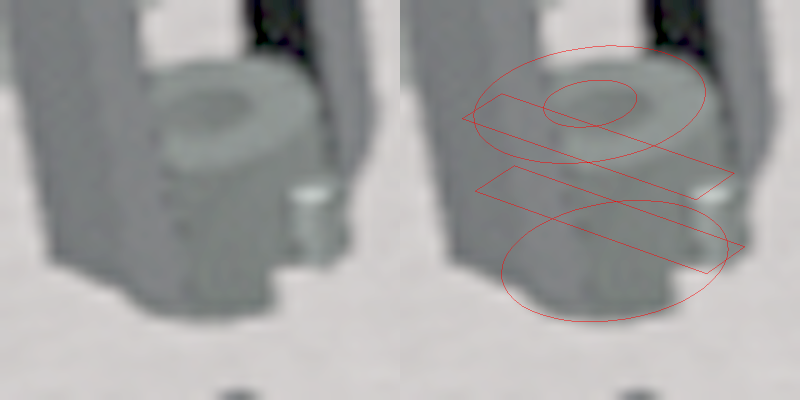

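View pics/h1q_top.png

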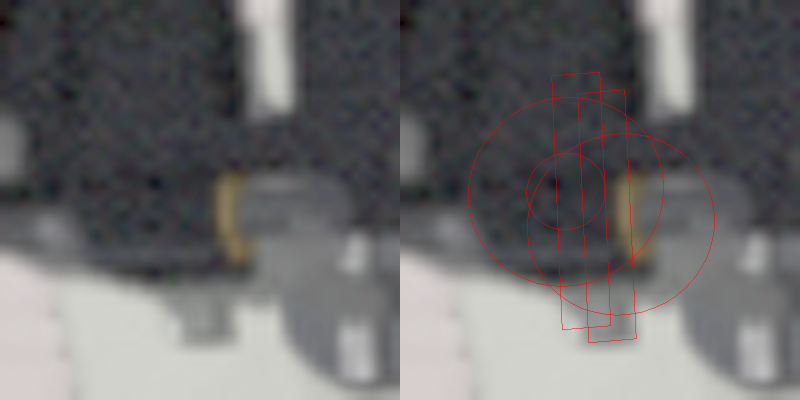

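Run:
```python
from h import *
x,y=.6065,.2270
q=Q(-1.486)
r.move_l([x,y,.162],rot=q,vel=.1); st('near')
g=r.move_l([x,y,.140],vel=.03,guard=4); st(f'tip {g}')
if not g:
    g=r.move_l([x,y,.090],vel=.04,guard=4); st(f'down {g}')
save('h2')
```

```text
near t 8.05 p [0.6061 0.2268 0.1614] F [ 0.26 -0.4   0.18] M [ 0.079 -0.052 -0.016] op 0.0346
tip False t 8.93 p [0.6068 0.227  0.1399] F [ 0.7  -0.47 -1.04] M [-0.024 -0.291  0.013] op 0.0344
down True t 10.07 p [0.6069 0.227  0.0914] F [-0.76  0.44  3.18] M [ 0.044  0.125 -0.012] op 0.0346
```

Run:
```python
from ov import *
t={n:cv2.imread(f'pics/h2_{n}.png') for n in CAL}
st()
c=np.array([.6065,.227]);o=[]
for n in CAL:
    u,v=proj(n,[*c,.075])[0]
    a,_=crop(t[n],u,v,20,20,20); a=np.clip(((a/255.)**.5)*255*1.1,0,255).astype(np.uint8)
    b=a.copy()
    for P,_,_ in spc(c,.062,.085)+[(circ(c,.018,.05),0,1)]:
        k=((proj(n,P)-[int(u)-20,int(v)-20]+.5)*20-.5).round().astype(np.int32); cv2.polylines(b,[k.reshape(-1,1,2)],True,(0,0,255),1)
    o.append(cv2.resize(np.hstack([a,b]),(600,300)))
cv2.imwrite(f'pics/h2q.png',np.vstack(o))
```

```text
t 10.17 p [0.6069 0.227  0.0914] F [-0.76  1.45  5.44] M [ 0.097  0.304 -0.059] op 0.0346
```

View pics/h2q.png

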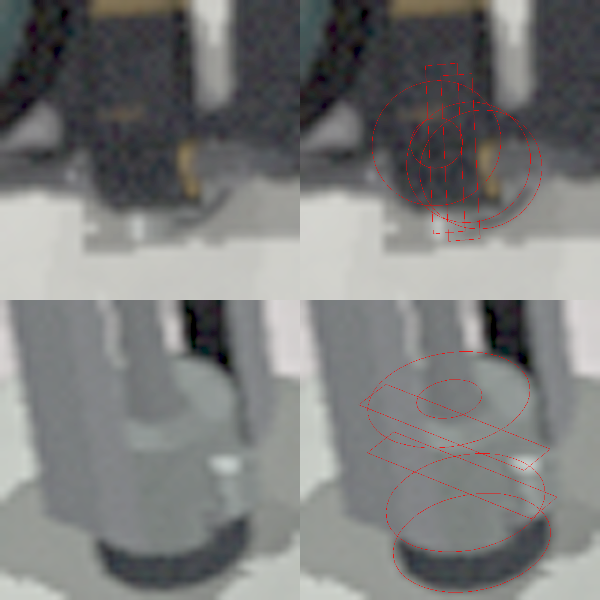

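Run:
```python
from h import *
r.move_l([.6065,.227,.0915],rot=Q(-1.486),vel=.02)
for d in (.1,-.1,0):
    r.move_l([.6065,.227,.0915],rot=Q(-1.486+d),vel=.05,guard=6); st(d)
gripper_to(.060,20); st('rel')
r.hold(.2);save('h3')
r.move_l([.6065,.227,.21],vel=.25); save('h4'); st()
for n in CAL: print([(x['at'],x['score']) for x in models.mark_of('spacer',n)[:2]])
```

```text
0.1 t 10.67 p [0.6068 0.2266 0.0915] F [ 2.09 -1.48  0.95] M [-0.211 -0.361 -0.04 ] op 0.0347
-0.1 t 11.02 p [0.6069 0.2268 0.0915] F [ 1.85 -1.56  1.14] M [-0.213 -0.449 -0.019] op 0.0346
0 t 11.27 p [0.6068 0.2269 0.0914] F [ 2.92 -1.44  0.12] M [-0.238 -0.565  0.029] op 0.0346
rel t 11.87 p [0.6064 0.227  0.0915] F [ 0.51 -0.91 -0.38] M [ 0.028 -0.019  0.026] op 0.0597
 t 12.89 p [0.6051 0.2266 0.2075] F [ 0.42 -0.24 -0.48] M [ 0.031 -0.011  0.052] op 0.0604
[([0.611, 0.2237, 0.065], 0.7)]
[([0.6066, 0.2276, 0.0635], 0.77)]
```

Run:
```python
from ov import *
for nm in('h3','h4'):
  t={n:cv2.imread(f'pics/{nm}_{n}.png') for n in CAL}
  c=np.array([.606,.227]);o=[]
  for n in CAL:
    u,v=proj(n,[*c,.085])[0]
    a,_=crop(t[n],u,v,20,25,16); a=np.clip(((a/255.)**.5)*255*1.1,0,255).astype(np.uint8)
    b=a.copy()
    for P,_,_ in spc(c,.062,.085)+[(circ(c,.018,.05),0,1),(circ(c,.0035,.128),0,1)]:
        k=((proj(n,P)-[int(u)-20,int(v)-25]+.5)*16-.5).round().astype(np.int32); cv2.polylines(b,[k.reshape(-1,1,2)],True,(0,0,255),1)
    o.append(cv2.resize(np.hstack([a,b]),None,fx=.6,fy=.6))
  cv2.imwrite(f'pics/{nm}q.png',np.hstack(o))
  print(o[0].shape)
```

```text
(480, 768, 3)
(480, 768, 3)
```

View pics/h4q.png

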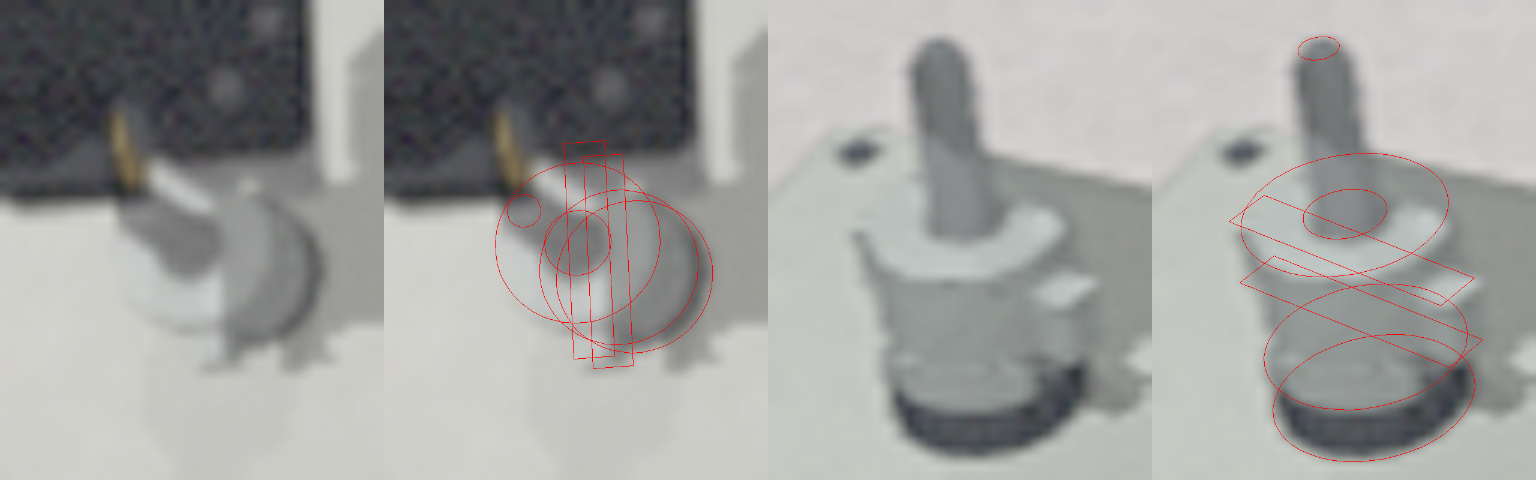

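Run:
```python
from h import *
x,y=.594,-.1527
r.move_to([x,y,.12],Q(0)); gripper_to(.066,25); st('above')
g=r.move_l([x,y,.0265],vel=.1,guard=6); st(f'down {g}')
gripper_to(0,25); st('grip')
r.move_l([x,y,.17],vel=.2); st('up')
r.move_to([.6062,.2270,.175],Q(0)); r.hold(.2); st('above')
save('w1')
from ov import *
t={n:cv2.imread(f'pics/w1_{n}.png') for n in CAL}
c=np.array([.6062,.2270]);o=[]
zu=.175-.0265
for n in CAL:
    u,v=proj(n,[*c,.14])[0]
    a,_=crop(t[n],u,v,25,25,16); a=np.clip(((a/255.)**.5)*255*1.1,0,255).astype(np.uint8)
    b=a.copy()
    for P in [circ(c,.022,zu),circ(c,.022,zu+.006),circ(c,.00725,zu+.006),circ((.606,.227),.0035,.128)]:
        k=((proj(n,P)-[int(u)-25,int(v)-25]+.5)*16-.5).round().astype(np.int32); cv2.polylines(b,[k.reshape(-1,1,2)],True,(0,0,255),1)
    o.append(cv2.resize(np.hstack([a,b]),(640,320)))
cv2.imwrite(f'pics/w1q.png',np.vstack(o))
```

```text
above t 15.16 p [ 0.5941 -0.1523  0.1201] F [ 0.53 -0.18 -0.53] M [-0.03  -0.131 -0.025] op 0.0658
down True t 16.11 p [ 0.5928 -0.1523  0.0253] F [-0.07  1.23  5.22] M [-0.04  -0.103  0.014] op 0.0658
grip t 16.62 p [ 0.594  -0.1526  0.0253] F [2.99 0.64 4.98] M [-0.058 -0.61  -0.048] op 0.0426
up t 17.5 p [ 0.5926 -0.1523  0.1684] F [ 0.33 -0.41 -0.87] M [ 0.013 -0.067 -0.011] op 0.0426
above t 19.12 p [0.6067 0.2257 0.1751] F [ 0.25  0.02 -1.41] M [-0.035 -0.087 -0.019] op 0.0427
```

View pics/w1q.png

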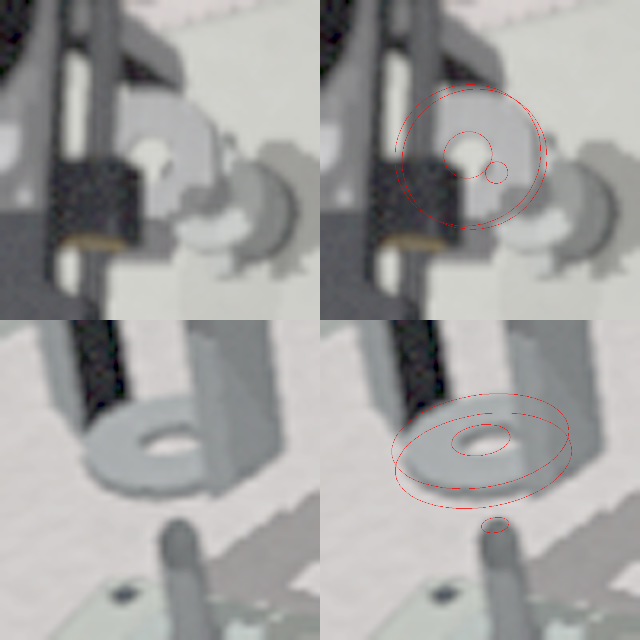

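Run:
```python
from h import *
x,y=.6065,.2275
r.move_l([x,y,.160],rot=Q(0),vel=.1); st('near')
g=r.move_l([x,y,.140],vel=.03,guard=4); st(f'tip {g}')
if not g:
    g=r.move_l([x,y,.116],vel=.04,guard=4); st(f'down {g}')
save('w2')
```

```text
near t 19.52 p [0.6059 0.2272 0.1592] F [-0.41  0.24 -0.46] M [-0.032 -0.051 -0.007] op 0.0429
tip False t 20.33 p [0.6068 0.2273 0.1398] F [ 2.13 -0.37 -2.65] M [-0.2   -0.498 -0.01 ] op 0.0427
down True t 20.9 p [0.607  0.2273 0.1171] F [-0.89  0.08  3.97] M [-0.007 -0.105  0.035] op 0.0427
```

Run:
```python
from h import *
r.move_l([.6065,.2275,.1175],vel=.02)
gripper_to(.066,25); r.hold(.2); st('rel')
r.move_l([.6065,.2275,.21],vel=.2)
x,y=.4781,-.0694
save('w3')
q=Q(0)
r.move_to([x,y,.12],q); gripper_to(.050,20); st('above')
g=r.move_l([x,y,.0325],vel=.1,guard=6); st(f'down {g}')
gripper_to(0,20); st('grip')
r.move_l([x,y,.17],vel=.2); st('up')
r.move_to([.6065,.2273,.18],q); r.hold(.2); st('above')
save('b1')
from ov import *
t={n:cv2.imread(f'pics/b1_{n}.png') for n in CAL}
c=np.array([.6065,.2273]);o=[]
zu=.18-.0325
for n in CAL:
    u,v=proj(n,[*c,.14])[0]
    a,_=crop(t[n],u,v,25,25,16); a=np.clip(((a/255.)**.5)*255*1.1,0,255).astype(np.uint8)
    b=a.copy()
    for P in [circ(c,.017,zu),circ(c,.017,zu+.005),circ(c,.012,zu+.025),circ(c,.00725,zu+.025),circ((.606,.227),.0035,.128)]:
        k=((proj(n,P)-[int(u)-25,int(v)-25]+.5)*16-.5).round().astype(np.int32); cv2.polylines(b,[k.reshape(-1,1,2)],True,(0,0,255),1)
    o.append(cv2.resize(np.hstack([a,b]),(640,320)))
cv2.imwrite(f'pics/b1q.png',np.vstack(o))
t={n:cv2.imread(f'pics/w3_{n}.png') for n in CAL}
cv2.imwrite('pics/w3q.png',np.hstack([crop(t[n],*proj(n,[*c,.09])[0],25,25,14)[0] for n in CAL])[:, :1400][::2,::2])
```

```text
rel t 22.02 p [0.6065 0.2275 0.1175] F [-0.56  0.01  0.69] M [-0.041 -0.095 -0.004] op 0.0659
above t 24.47 p [ 0.4782 -0.0692  0.12  ] F [-0.21 -0.4  -0.33] M [ 0.085 -0.05   0.007] op 0.0498
down False t 25.49 p [ 0.4786 -0.0696  0.0329] F [-0.09 -0.22 -0.66] M [ 0.031 -0.061  0.005] op 0.0501
grip t 26.03 p [ 0.4786 -0.0695  0.0328] F [ 0.4  -0.15  2.21] M [ 0.083 -0.149  0.025] op 0.0229
up t 26.88 p [ 0.4771 -0.0692  0.1689] F [-0.04 -0.7  -0.91] M [ 0.045 -0.019 -0.021] op 0.0226
above t 28.3 p [0.6066 0.2258 0.1803] F [-0.13 -0.28 -0.53] M [-0.08  -0.078  0.005] op 0.0232
```

View pics/b1q.png

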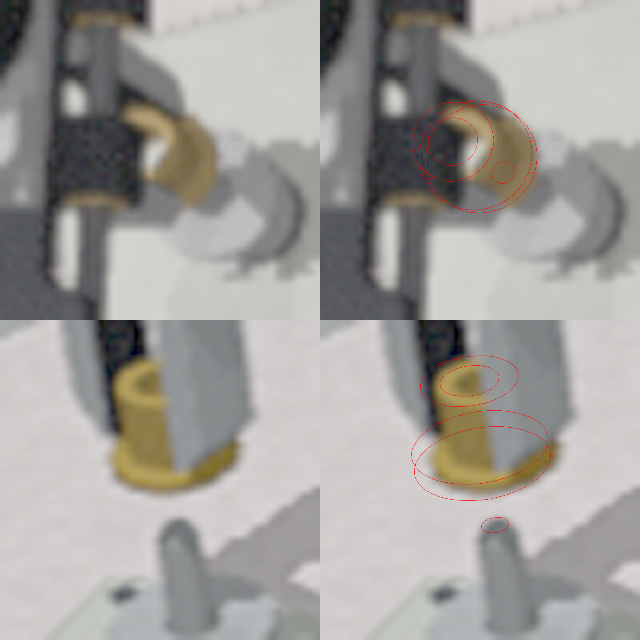

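View pics/w3q.png

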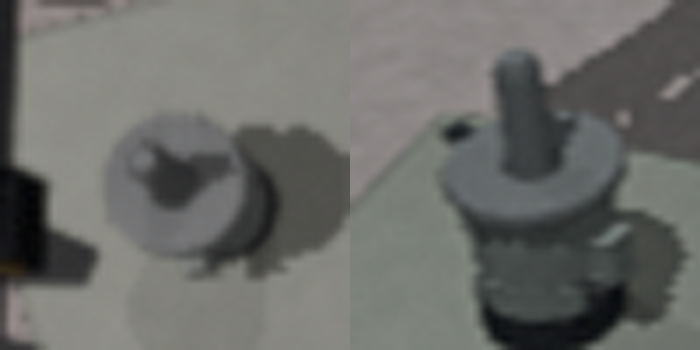

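Run:
```python
from h import *
x,y=.6067,.2276
r.move_l([x,y,.168],rot=Q(0),vel=.06); st('near')
g=r.move_l([x,y,.148],vel=.03,guard=4); st(f'tip {g}')
if not g:
    g=r.move_l([x,y,.1295],vel=.04,guard=4); st(f'down {g}')
save('b2')
```

```text
near t 28.75 p [0.6062 0.2274 0.1671] F [ 0.02 -0.03 -0.25] M [-0.011 -0.106 -0.011] op 0.0226
tip False t 29.57 p [0.6069 0.2277 0.1479] F [ 1.51 -0.19 -2.07] M [ 0.039 -0.296 -0.018] op 0.0228
down True t 30.02 p [0.6069 0.2277 0.1307] F [-0.27  0.64  3.61] M [-0.034 -0.086 -0.01 ] op 0.0226
```

Seated at the expected height (0.1307 against 0.1305 m). Next I release and check.

Run:
```python
from h import *
r.move_l([.6067,.2276,.1308],vel=.02)
gripper_to(.050,20); r.hold(.2); st('rel')
r.move_l([.6067,.2276,.23],vel=.2)
r.move_to([.45,.0,.28],Q(0)); r.hold(.2)
save('e'); st()
for k in('spacer','washer','bushing'): print(k,[[(np.round(x['at'],4),x['score']) for x in models.mark_of(k,n)[:1]] for n in CAL])
from ov import *
c=np.array([.6062,.2272]);o=[]
for n in CAL:
    t=cv2.imread(f'pics/e_{n}.png');u,v=proj(n,[*c,.09])[0]
    a,_=crop(t,u,v,25,25,16); a=np.clip(((a/255.)**.5)*255*1.1,0,255).astype(np.uint8)
    b=a.copy()
    for P in [circ(c,.018,.062),circ(c,.022,.092),circ(c,.022,.098),circ(c,.017,.098),circ(c,.012,.123),circ(c,.0035,.128)]:
        k=((proj(n,P)-[int(u)-25,int(v)-25]+.5)*16-.5).round().astype(np.int32); cv2.polylines(b,[k.reshape(-1,1,2)],True,(0,0,255),1)
    o.append(cv2.resize(np.hstack([a,b]),(600,300)))
cv2.imwrite('pics/eq.png',np.vstack(o))
```

```text
rel t 31.18 p [0.6067 0.2276 0.1308] F [-0.31  0.37 -0.88] M [-0.051 -0.132  0.02 ] op 0.0497
 t 33.22 p [0.4505 0.0005 0.2796] F [-0.54  0.36  0.72] M [-0.047 -0.006 -0.021] op 0.0504
spacer [[(array([ 0.6075,  0.2265, -0.0014]), 0.37)], [(array([0.6083, 0.2275, 0.0665]), 0.82)]]
washer [[(array([0.6071, 0.2282, 0.0949]), 0.57)], [(array([0.6106, 0.2297, 0.0892]), 0.72)]]
bushing [[(array([0.6069, 0.2277, 0.0976]), 0.57)], [(array([0.6039, 0.2286, 0.0968]), 0.82)]]
```

View pics/eq.png

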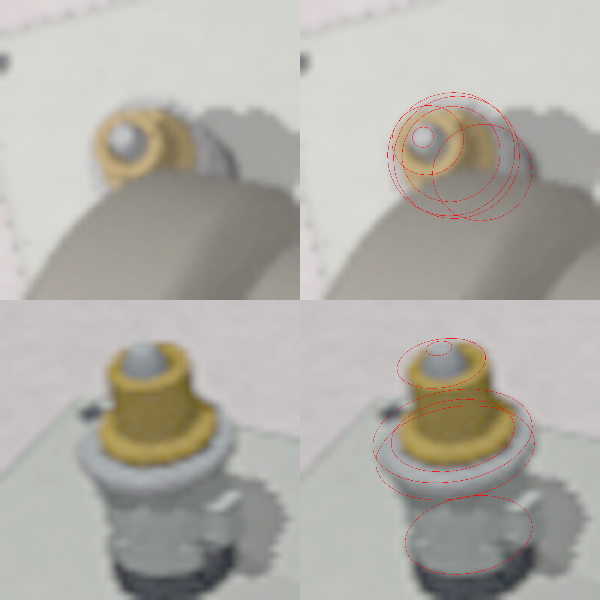

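View pics/e_side.png

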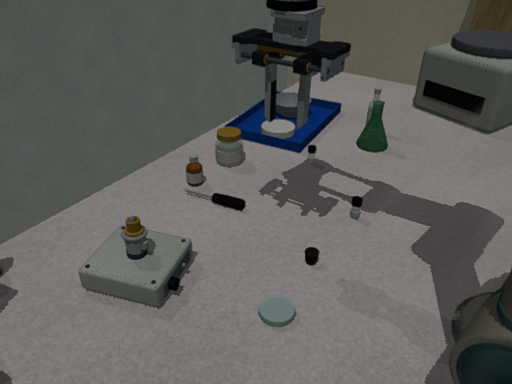

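The last picture shows spacer, washer and bushing stacked flat on the boss. Only about 5 mm of shaft shows above the bushing, as expected (66 − 61 mm), and the bystanders stand where they were. Handing in.

```bash
python3 -c "
from h import *
r.sign_off(); st()"
```

```text
the job is handed in; nothing more can be done
the job is handed in; nothing more can be done
```

All three parts are on the shaft in the order asked, with the arm well clear. I handed the job in at about 33 s of the 72 s allowed; no verdict is reported.

**How it went:** I located the parts and the shaft from the two cameras; the part heights came out within about 1 mm of the text, the shaft tip 1.6 mm low. Each part was lowered under a 4 N force guard and let go only after contact:

| Part | Underside when the guard stopped it (mm above bench) | Expected when home (mm above bench) |
|---|---|---|
| Spacer | about 62.4 | 62 |
| Washer | about 91.8 | 92 |
| Bushing | about 98 | 98 |

- **Spacer fit:** it was turned to the bar's angle as seen from above and went straight home on the first lowering. A ±0.1 rad turn afterwards met no clear resistance (at most 0.04 N m). So the proof that it is over the bar is the height and the pictures, not the feel.
- **Final pictures:** the stack is flat and upright with the expected bit of shaft showing, and the bystanders look unmoved. The arm partly hid the stack in the top picture.

**Checks that disagreed:**
- With parts held above the shaft, the two cameras differed by 1–2 mm. I split the difference, and nothing caught.
- After joint-space moves the reported position was about 1 mm off, so I corrected it with a straight move.
- In the final top picture the network put the spacer at bench height, but with a low score (0.37). The side picture put it at 66 mm (score 0.82, good to about 4 mm), which fits it being home.
- The fingertips touched the bench at about 5 N when picking up the washer.

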